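Load-test a dispenser return spring and sort it

ROBOT

A 6-joint arm with a two-finger parallel gripper is mounted at the origin on a cart in front of the work surface, level with it; the furniture and walls round the work are solid. World frame = base frame: x ahead of the robot, y to its left, z up, the work surface at z = 0. Lengths are in m, angles in rad, forces in N, time in s.
With the tool pointing down it reaches from about 0.4 to 0.825 m from the base axis. Payload 7 kg.
Tool frame: the origin (TCP) lies on the centre line of the jaws, within the pads' length; the fingertips stand arm.tip_reach ahead of it and the grasp point (between the pads) lies 5 mm behind it (arm.tip_reach is the distance from the TCP to the fingertips, in m); z points along the fingers, y is the line along which they close (so a half turn about z gives the same grasp; the last joint's range is limited). The gripper opens to 88 mm and grips with 3 to 60 N. Pads are 19 mm wide; open, the fingers measure 130 mm over their backs; the gripper's body (78 mm by 193 mm) begins 47 mm behind the grasp point.
Start: joints at [-0.941, 0.359, 0.012, 0, -1.224, -0.288], TCP at [0.226, -0.636, 0.241] pointing down, gripper open.
Joint ranges: [-3.07, 3.07], [-1.43, 2.12], [-1.02, 1.25], [-3.03, 1.67], [-3.05, -0], [-3.03, 3.03]. Speed limits (rad/s): [2.39, 2.39, 3.01, 3.14, 3.14, 3.14].

INTERFACE

Orientations are given as [roll, pitch, yaw] about the fixed x, y, z axes, in that order (R = Rz(yaw) Ry(pitch) Rx(roll)).
In Python, from station import status, optics, order, arm gives the robot as it stands. The module is installed in compiled form; this text tells all that it offers.
- The arm moves only by the shell command python3 -m jog 'ROWS' [FORCE]. ROWS is JSON, a list of rows, each a list of 3 entries, a list of its own where there are three numbers: the gripper command: -1 is shut, 1 is fully open, values between are in proportion, then the shift along the tool's x, y, z in mm, then the turn about the tool's z in rad. A call has 1 to 20 rows; each row is the pose to reach, as a shift and turn from the pose commanded when the call began, along the tool's axes at that moment; what a row does not reach only later rows make up. A row lasts 1/8 s, in which the tool goes at most 62.5 mm and 10.7 degrees, less where a joint would pass 70% of its speed; a pose out of reach is approached as far as the arm can. A call with a gripper value outside its range is refused whole. The fingers move at their own pace and stop on an object; FORCE is the grip in N (left out, the last holds). Time passes only in rows, so rows that repeat a pose let the fingers close. It gives the time, the measured TCP pose, the force, the opening and the grip force at its end, in the units of the state.
- status.get_state(): the state, without advancing time (a new reading comes with each control period).
- optics.grab_frame(name): name is "side" or "top"; returns a dict with "color" (420x560x3 uint8, red, green, blue), "mtx" (3x3 intrinsics, pixels), "cam_to_world" (4x4, takes a point from camera to world coordinates). Camera axes: x right, y down, z forward; pixel columns grow to the right and rows downward; lengths in m; the calibration is good to about 2 mm. A picture is of the moment at which its call begins. There is no depth.
- order.job_done(): hands the job in; it is judged then, once.
The state is a dict: "t": time; "q": joint angles; "qd": joint speeds; "joint_efforts": joint torques, N m; "eef_pos": TCP position; "ee_rot": TCP orientation; "force": force on the tool from outside, world axes, zero at the start; "moment": the same for the moment, N m; "width": finger opening in m; "gripper_force": force on a finger pad.
Only numpy, scipy, OpenCV 4.12 (cv2) and the standard library are available. Lean on these libraries where they do the work, as an engineer would, in place of code of your own. Each camera call takes 0.05 s, during which the arm holds its last target. There are 200 camera calls.

TASK

Test the return spring standing in the tester: with the fingers shut, press its knob straight down with a steady 12 N, to within 1 N, for about a second (never more than 14 N), then let it rise; the drag pointer stays at the lowest point the spring reached. If the pointer stopped higher than the reference tongue the spring is good and you stand it upright in the round dish; if the pointer went lower than the tongue, stand it upright in the rectangular tray. Only the spring's cap may move the pointer: do not touch the pointer or the reference tongue, and leave the petri dish where it is.

Things in the scene. Friction and masses are not known exactly. Their poses are not given: they have to be found in the camera images.
- tester: fixed spring tester: plate 100x140x12 mm (its x,y), origin at the centre of its underside. At its y=-30 mm a 4 mm high ring (43 mm inside) holds the spring unit on the plate top; at y=+22 mm a steel column 97 mm high carries the pointer; at y=+56 mm a post 92 mm high carries the reference tongue; a bridge (top 100 mm) joins them. The spring is free on both sides along x: grip there.
- spring_unit: loose spring unit, 98 mm high, 0.3-1.0 kg, origin at centre of underside, z up: steel base 40 mm across and 12 mm high, coil spring, grey cap on top: flange 66 mm across at 67-73 mm height, square knob 26 mm wide (sides along the unit's x, y) at 79-98 mm, 22 mm neck between. Lift it by the knob from above, held firmly so that it does not swing; the base hangs from the cap.
- plunger (a joint): how far the cap is pushed down, m: 0 = up at its stop (spring preloaded), 0.045 = bottom stop. The spring's strength is unknown: the cap yields at some load between 1.5 and 9 N, then sinks 3.3 mm per further newton, so 12 N pushes it down some 9 to 33 mm.
- knob_top (a point): centre of the top face of the knob
- pointer: drag pointer: black block 18x16x14 mm sliding down the column, with a steel finger under the rim of the cap's flange (6 mm clear of the unit's base: lift the unit straight up) and a needle toward the reference tongue. Starts at the top; the flange takes it down once the cap has sunk 1 mm (under 1 N more); it stays where it is left.
- mark: steel collar, 16 mm across, 10 mm high, clamped on the round post, with the reference tongue
- pointer_tip (a point): end of the pointer's dark steel needle (2 mm thick), which faces the reference tongue; compare its height with that of point mark_tip
- mark_tip (a point): end of the reference tongue (2 mm thick) on the round post; its height differs from trial to trial, 10 to 26 mm below the pointer's start. Pointer tip above it: good spring. Pointer tip below it: weak spring. (Within 3 mm of level either verdict counts.)
- round_dish: fixed round steel dish for good springs, 136 mm across the rim, 16 mm high, floor 4 mm thick, about 118 mm across inside at the floor; origin at the centre of its underside
- square_tray: fixed rectangular steel tray for weak springs, 118 x 132 mm (its x, y), 18 mm high, walls and floor 4 mm thick; origin at the centre of its underside. Dish and tray may change sides.
- petri: bystander: loose petri dish 60 mm across, 13 mm high
Mind the look-alikes: they are no part of the job. What is shaped like the round_dish but yellow is not meant. Leave any turquoise look-alike of the spring_unit alone.

How it is judged:
On the way:
1. the spring, standing in the tester, is loaded by the fingers with 10.8 to 13.2 N for half a second (contact force between the fingers and spring_unit between 10.8 and 13.2 N and value of joint plunger above 0.004 m and horizontal distance between spring_unit and tester below 0.036 m), for 0.5 s.
At the end, for the whole second after the job is handed in: the spring unit stands upright (within 9 degrees), released and at rest on the floor of the round dish if the pointer was left above the reference tongue, or on the floor of the rectangular tray if it was left below (within 3 mm of level either is right) (angle between spring_unit's own z axis and vertical below 0.15 rad and linear speed of spring_unit below 0.02 m/s and ((z of pointer_tip in the frame of mark_tip above -0.003 m and horizontal distance between spring_unit and round_dish below 0.056 m and z of spring_unit in the frame of round_dish below 0.009 m) or (z of pointer_tip in the frame of mark_tip below 0.003 m and horizontal distance between spring_unit and square_tray below 0.056 m and z of spring_unit in the frame of square_tray below 0.009 m))); the robot touches nothing.
It fails at once if the spring is loaded with more than 14.5 N in the tester (contact force between the fingers and spring_unit above 14.5 N and value of joint plunger above 0.012 m and horizontal distance between spring_unit and tester below 0.036 m).
It fails at once if the robot touches the pointer (contact force between any of the fingers, the arm and pointer above 0.6 N).
It fails at once if the robot pushes the reference tongue (contact force between any of the fingers, the arm and mark above 1 N).
It fails at once if the petri dish is disturbed (distance of petri from where it was at the start of the episode above 0.03 m).
It also fails if it takes over 54 s, if anything falls off the work surface, if the arm or the gripper's body presses on something with over 40 N, if the wrist force passes 120 N, or if a joint passes its speed limit or range.

## Working session

There is one attempt and no reset: what is moved stays moved. The work goes in short steps, Python scripts to look and compute and a shell command to move; the robot and the scene stay as the last step left them, time stands still between calls to the robot, and variables do not carry over. Pictures are saved under pics/ and viewed, at most 10 in all, crops included, and the job is handed in when it is done.

```bash
mkdir -p pics
cat > h.py <<'E'
import numpy as np, cv2
from station import status, optics, order, arm
def snap(name,fn):
    f=optics.grab_frame(name); cv2.imwrite(f'pics/{fn}.png',f['color'][:,:,::-1]); np.savez(f'pics/{fn}.npz',K=f['mtx'],T=f['cam_to_world']); return f
def ray(fn,u,v):
    d=np.load(f'pics/{fn}.npz'); r=np.linalg.inv(d['K'])@[u,v,1]; return d['T'][:3,3], d['T'][:3,:3]@r
def atz(fn,u,v,z):
    o,r=ray(fn,u,v); return o+r*(z-o[2])/r[2]
def proj(fn,p):
    d=np.load(f'pics/{fn}.npz'); c=d['T'][:3,:3].T@(np.array(p)-d['T'][:3,3]); x=d['K']@c; return x[:2]/x[2]
E
python3 - <<'E'
from h import *
np.set_printoptions(precision=3,suppress=True)
for n in('top','side'):
    f=snap(n,n+'0'); print(n,f['mtx'],f['cam_to_world'])
print(status.get_state(),arm.tip_reach)
E
```

```text
top [[477.971   0.    279.665]
 [  0.    477.971 207.575]
 [  0.      0.      1.   ]] [[-0.023 -0.99   0.137  0.282]
 [-1.     0.022 -0.01   0.144]
 [ 0.007 -0.137 -0.99   1.666]
 [ 0.     0.     0.     1.   ]]
side [[381.959   0.    281.7  ]
 [  0.    381.959 207.154]
 [  0.      0.      1.   ]] [[-0.807 -0.233  0.543 -0.015]
 [-0.591  0.295 -0.751  0.881]
 [ 0.014 -0.927 -0.376  0.467]
 [ 0.     0.     0.     1.   ]]
{'t': 0.1, 'q': array([-0.941,  0.359,  0.011, -0.   , -1.224, -0.288]), 'qd': array([ 0.   , -0.001,  0.003,  0.002, -0.001,  0.001]), 'joint_efforts': array([ -0.001, -58.416,  29.375,   7.016,   0.01 ,  -0.   ]), 'eef_pos': array([ 0.226, -0.636,  0.24 ]), 'ee_rot': array([ 3.14, -0.  , -2.8 ]), 'force': array([-0.149, -0.704,  0.049]), 'moment': array([-0.015, -0.018,  0.018]), 'gripper_force': 0.0, 'width': 0.08776230608300463} 0.014
```

View pics/top0.png

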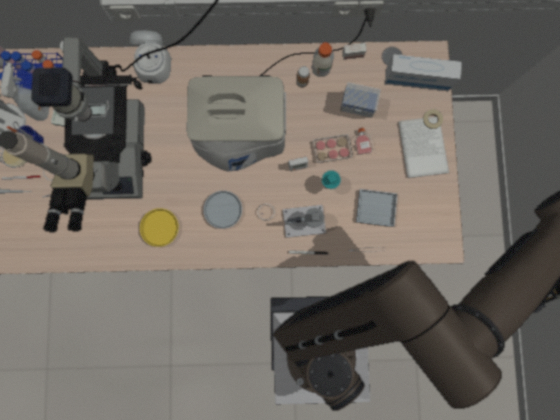

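View pics/side0.png

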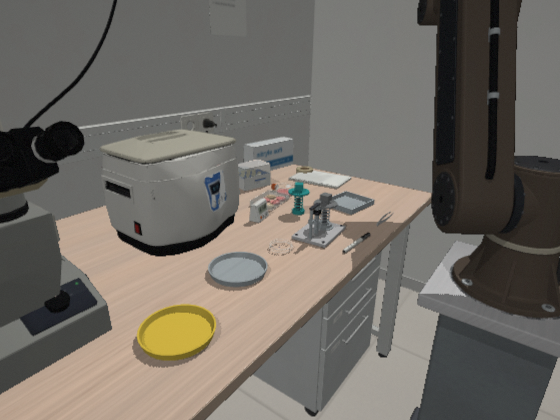

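The top view shows the tester at about (304,222), the round dish at (222,210), the tray at (376,208), the petri dish at (264,212) and the turquoise look-alike at (331,180). I'll enlarge both views.

Run:
```python
from h import *
a=cv2.imread('pics/top0.png')[180:250,190:410]; b=cv2.imread('pics/side0.png')[175:265,250:390]
a=cv2.resize(a,None,fx=3.6,fy=3.6,interpolation=cv2.INTER_CUBIC)
b=cv2.resize(b,None,fx=3.6,fy=3.6,interpolation=cv2.INTER_CUBIC)
b=cv2.copyMakeBorder(b,0,0,0,a.shape[1]-b.shape[1],0)
im=np.vstack([a,b]);print(im.shape); cv2.imwrite('pics/c1.png',im)
np.set_printoptions(precision=3,suppress=True)
for n,u,v,z in[('dish',222,210,.016),('tray',376,208,.018),('petri',264,212,.013),('tester',304,222,.012),('turq',331,180,.098)]: print(n,atz('top0',u,v,z))
```

```text
(576, 792, 3)
dish [0.507 0.329 0.016]
tray [ 0.502 -0.208  0.018]
petri [0.497 0.183 0.013]
tester [0.459 0.044 0.012]
turq [ 0.589 -0.045  0.098]
```

View pics/c1.png

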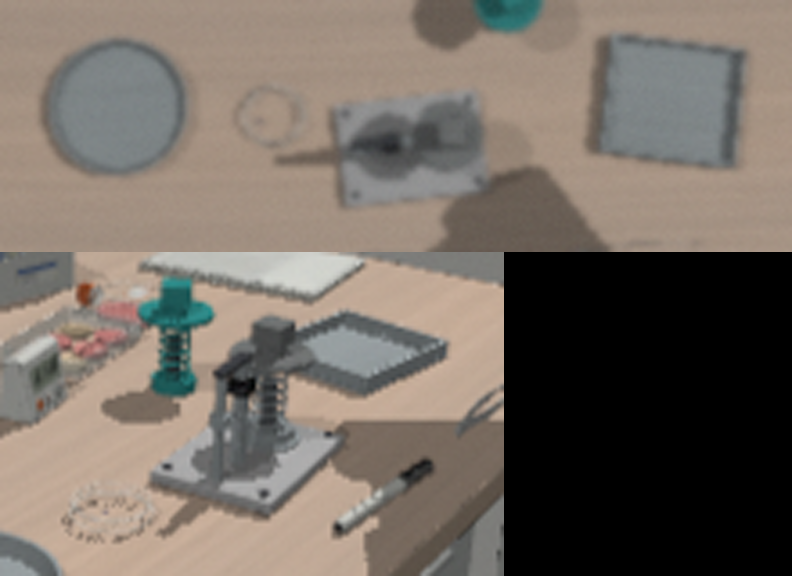

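The enlarged crop shows the plate corners at (332,108), (476,92), (490,186) and (344,207), and the knob near (454,127). In the side part, the knob's top face is near (275,323). The needle points toward the post at the left.

Run:
```python
from h import *
np.set_printoptions(precision=4,suppress=True)
c=[atz('top0',190+u/3.6,180+v/3.6,.012) for u,v in[(332,108),(476,92),(490,186),(344,207)]]
print(np.array(c)); ctr=np.mean(c,0); 
yd=(c[0]+c[3]-c[1]-c[2])[:2]; xd=(c[0]+c[1]-c[2]-c[3])[:2]
print('size',np.linalg.norm(yd)/2,np.linalg.norm(xd)/2); 
yaw=np.arctan2(-yd[0],yd[1]); yaw2=np.arctan2(xd[1],xd[0]); print('ctr',ctr,yaw,yaw2)
w=(yaw+yaw2)/2; R=np.array([[np.cos(w),-np.sin(w)],[np.sin(w),np.cos(w)]])
print('knob exp',ctr[:2]+R@[0,-.03])
print('knob top',atz('top0',190+454/3.6,180+127/3.6,.11),'side',atz('side0',250+275/3.6,175+71/3.6,.11))
tc=[atz('top0',190+u/3.6,180+v/3.6,.018) for u,v in[(612,37),(745,50),(736,166),(598,152)]]
print('tray',np.mean(tc,0),np.linalg.norm(tc[0]-tc[1]),np.linalg.norm(tc[1]-tc[2]))
print('dish',atz('top0',190+117/3.6,180+107/3.6,.016),'petri',atz('top0',190+270/3.6,180+115/3.6,.01))
```

```text
[[ 0.5028  0.1191  0.012 ]
 [ 0.5154 -0.0212  0.012 ]
 [ 0.4236 -0.0314  0.012 ]
 [ 0.4065  0.1099  0.012 ]]
size 0.1415732519437661 0.09459789333884036
ctr [0.4621 0.0441 0.012 ] 0.10480554376854377 0.10324706910304494
knob exp [0.4652 0.0143]
knob top [0.4698 0.0098 0.11  ] side [0.4578 0.0209 0.11  ]
tray [ 0.5015 -0.2109  0.018 ] 0.12983306825918034 0.11399185028361933
dish [0.5079 0.327  0.016 ] petri [0.4976 0.1794 0.01  ]
```

```bash
python3 -m jog '[[-1,[-442,531,40],-1.333],[-1,[-442,531,40],-1.333],[-1,[-442,531,40],-1.333],[-1,[-442,531,40],-1.333],[-1,[-442,531,40],-1.333],[-1,[-442,531,40],-1.333],[-1,[-442,531,40],-1.333],[-1,[-442,531,40],-1.333],[-1,[-442,531,40],-1.333],[-1,[-442,531,40],-1.333],[-1,[-442,531,40],-1.333],[-1,[-442,531,40],-1.333],[-1,[-442,531,40],-1.333],[-1,[-442,531,40],-1.333],[-1,[-442,531,40],-1.333],[-1,[-442,531,40],-1.333]]'
python3 - <<'E'
from h import *
print(status.get_state())
snap('top','top1');snap('side','side1')
print(proj('top1',[.465,.013,.11]),proj('side1',[.465,.013,.11]))
a=cv2.imread('pics/top1.png')[150:260,200:400]; b=cv2.imread('pics/side1.png')[130:260,260:390]
a=cv2.resize(a,(480,264)); b=cv2.resize(b,None,fx=4.5,fy=4.5,interpolation=cv2.INTER_CUBIC)
cv2.imwrite('pics/c2.png',b)
E
```

```text
t: 2.1
eef_pos: [0.4645, 0.0117, 0.2008]
ee_rot: [-3.141, 0.0, -1.468]
force: [-0.2, -0.2, -0.1]
width: 0.0007
gripper_force: 0.0
{'t': 2.1, 'q': array([ 4.50633226e-01,  3.92025876e-02, -4.92728555e-01, -3.02673700e-06,
       -1.03846782e+00, -3.48075789e-01]), 'qd': array([ 0.0048901 ,  0.00093542,  0.00235242,  0.0005184 ,  0.00183079,
       -0.00277898]), 'joint_efforts': array([-2.89868640e-04, -3.00829804e+01,  2.68421441e+01,  6.41156271e+00,
        6.42700630e-03,  3.89437540e-03]), 'eef_pos': array([0.46454786, 0.01169566, 0.20075903]), 'ee_rot': array([-3.14122001e+00,  1.37989443e-04, -1.46824040e+00]), 'force': array([-0.20068561, -0.23087407, -0.098809  ]), 'moment': array([-0.01687494,  0.11075325,  0.03352214]), 'gripper_force': 0.0, 'width': 0.0006667850148399283}
[315.20072431 216.75976067] [325.55553139 193.38023664]
```

View pics/c2.png

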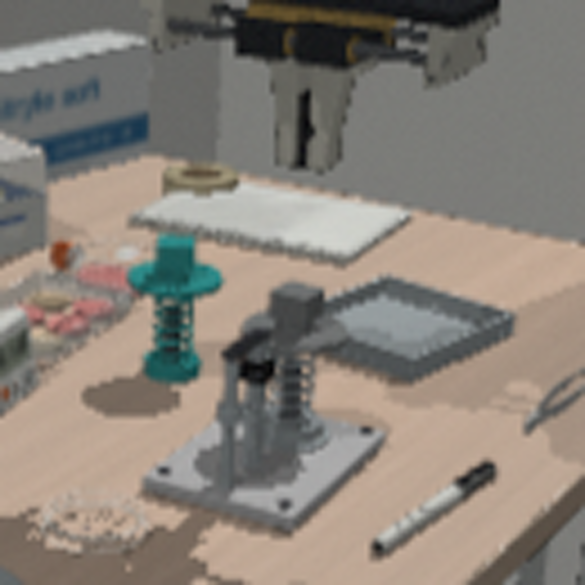

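The knob's top is at (300,291) in the crop, within about 3 mm of the estimate, and the fingertips at (305,168) are directly above it. The tongue collar is at (230,410) and the pointer block at (257,370). I'll now descend close to the knob.

```bash
python3 -m jog '[[-1,[0,0,30],0],[-1,[0,0,55],0],[-1,[0,0,70],0],[-1,[0,0,70],0],[-1,[0,0,70],0],[-1,[0,0,70],0]]'
python3 - <<'E'
from h import *
f=snap('side','side2');snap('top','top2')
s=status.get_state();print(s['force'],s['eef_pos'])
b=f['color'][150:250,280:380,::-1]
a=cv2.imread('pics/top2.png')[170:250,270:350]
cv2.imwrite('pics/c3.png',np.hstack([cv2.resize(b,(400,400),interpolation=cv2.INTER_CUBIC),cv2.resize(a,(400,400),interpolation=cv2.INTER_CUBIC)]))
E
```

```text
t: 2.95
eef_pos: [0.4652, 0.0127, 0.1313]
ee_rot: [-3.14, 0.0, -1.467]
force: [-0.6, 1.3, 0.3]
width: 0.0004
gripper_force: 0.0
[-0.12188585 -0.17218158 -0.33530817] [0.46501072 0.01261805 0.13120216]
```

View pics/c3.png

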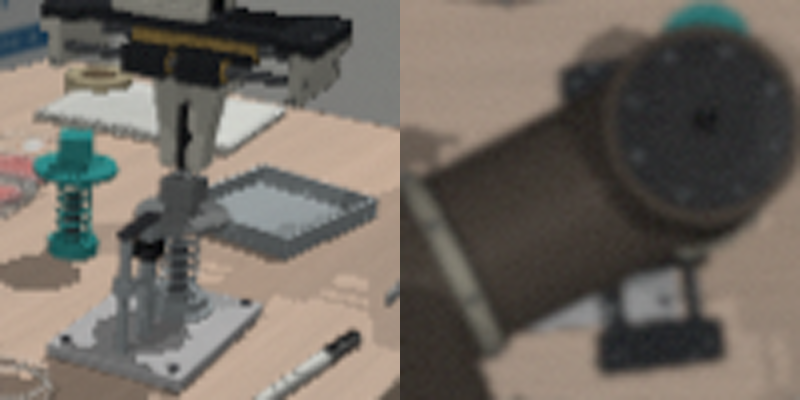

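The fingers (tips at about (187,168)) sit centred over the knob at (184,180), a few mm above it. I'll press in small steps.

```bash
python3 -m jog '[[-1,[0,0,3],0],[-1,[0,0,5],0],[-1,[0,0,6],0],[-1,[0,0,7],0],[-1,[0,0,8],0],[-1,[0,0,9],0],[-1,[0,0,10],0],[-1,[0,0,10],0],[-1,[0,0,10],0]]'
python3 -c "
from h import *
print(status.get_state()['force'])"
python3 -m jog '[[-1,[0,0,1],0],[-1,[0,0,2],0],[-1,[0,0,3],0],[-1,[0,0,3],0],[-1,[0,0,3],0]]'
```

```text
t: 4.18
eef_pos: [0.4647, 0.0125, 0.1206]
ee_rot: [-3.142, -0.0, -1.467]
force: [-1.4, 0.9, 4.1]
width: 0.0
gripper_force: 2.2
[-1.35794531  0.86791952  4.12449385]
t: 4.8
eef_pos: [0.4647, 0.0125, 0.1176]
ee_rot: [-3.142, -0.0, -1.467]
force: [-2.1, -0.7, 5.0]
width: 0.0003
gripper_force: 2.6
```

```bash
cat > avg.py <<'E'
from h import *
F=[];Z=[]
for i in range(6):
    optics.grab_frame('side'); s=status.get_state(); F.append(s['force']);Z.append(s['eef_pos'][2])
print('mean',np.mean(F,0).round(2),'fz',np.round([f[2] for f in F],2),'z',np.mean(Z).round(4),s['t'])
E
python3 avg.py
python3 -m jog '[[-1,[0,0,2],0],[-1,[0,0,4],0],[-1,[0,0,6],0],[-1,[0,0,8],0],[-1,[0,0,10],0],[-1,[0,0,10],0]]'
python3 avg.py
```

```text
mean [-1.86 -0.27  5.6 ] fz [5.26 5.25 4.95 6.45 5.5  6.19] z 0.1176 5.1
t: 5.85
eef_pos: [0.4648, 0.0125, 0.1078]
ee_rot: [-3.141, -0.0, -1.467]
force: [-2.7, -0.3, 7.9]
width: 0.0003
gripper_force: 4.1
mean [-2.87 -0.21  8.32] fz [8.6  8.16 7.74 9.32 8.4  7.72] z 0.1079 6.15
```

```bash
python3 -m jog '[[-1,[0,0,2],0],[-1,[0,0,4],0],[-1,[0,0,6],0],[-1,[0,0,8],0],[-1,[0,0,9],0],[-1,[0,0,10],0],[-1,[0,0,10],0]]'
python3 avg.py
```

```text
t: 7.02
eef_pos: [0.4648, 0.0125, 0.0981]
ee_rot: [-3.141, -0.0, -1.467]
force: [-3.7, -0.0, 11.3]
width: 0.0003
gripper_force: 5.5
mean [-3.59 -0.09 11.21] fz [11.05 11.67 11.33 10.51 11.49 11.23] z 0.0981 7.325
```

```bash
python3 -m jog '[[-1,[0,0,1],0],[-1,[0,0,1],0],[-1,[0,0,1],0],[-1,[0,0,1],0],[-1,[0,0,1],0],[-1,[0,0,1],0]]'
python3 avg.py
python3 -m jog '[[-1,[0,0,-4],0],[-1,[0,0,-8],0],[-1,[0,0,-14],0],[-1,[0,0,-20],0],[-1,[0,0,-28],0],[-1,[0,0,-45],0],[-1,[0,0,-75],0],[-1,[0,0,-75],0],[0.2,[0,0,-75],0],[0.2,[0,0,-75],0]]'
python3 - <<'E'
from h import *
for i in range(1,5):
    f=snap('side',f's3{i}')
    if i==1: g=f['color'].astype(float)
    else: g+=f['color']
g=(g/4).astype(np.uint8)[170:250,290:370,::-1]
cv2.imwrite('pics/c4.png',cv2.resize(g,(600,600),interpolation=cv2.INTER_CUBIC))
E
```

```text
t: 8.07
eef_pos: [0.4648, 0.0125, 0.0971]
ee_rot: [-3.141, -0.0, -1.466]
force: [-3.8, -0.7, 11.1]
width: 0.0004
gripper_force: 5.7
mean [-4.05 -0.25 11.37] fz [10.84 11.84 12.44 10.93 10.77 11.44] z 0.0971 8.375
t: 9.62
eef_pos: [0.4641, 0.0123, 0.1707]
ee_rot: [3.14, -0.0, -1.467]
force: [-0.5, 0.7, -0.1]
width: 0.0149
gripper_force: 0.0
```

View pics/c4.png

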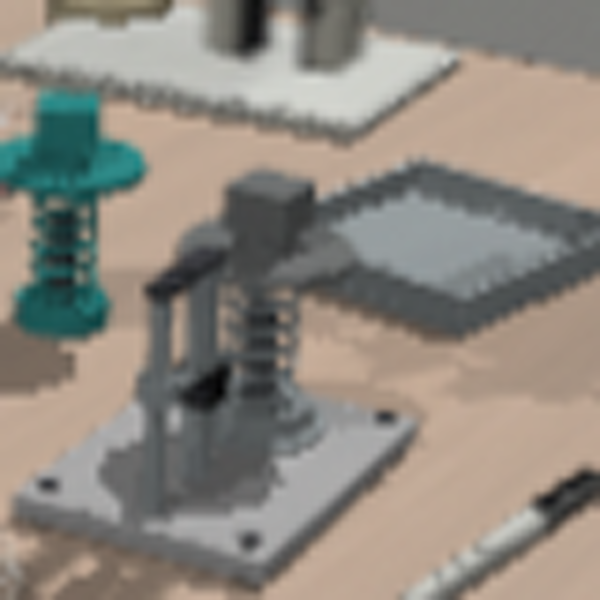

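Run:
```python
from h import *
w=.104;R=np.array([[np.cos(w),-np.sin(w)],[np.sin(w),np.cos(w)]]);c=np.array([.4625,.0435])
from scipy.optimize import brentq
def h(fn,y,v,x=0): 
    p=c+R@[x,y]; return brentq(lambda z: proj(fn,[*p,z])[1]-v,0,.15),proj(fn,[*p,.05])
print('block start',h('side1',.022,211.8)); print('block now',h('s31',.022,221.5)); print('collar',h('s31',.056,220.9))
for n,y,z in [('post base',.056,.012),('post top',.056,.092),('post+12',.056,.104),('bridge 100',.039,.1),('112',.039,.112)]:
    print(n,(proj('s31',[*(c+R@[0,y]),z])-[290,170])*7.5)
g=sum(cv2.imread(f'pics/s3{i}.png').astype(float) for i in range(1,5))/4
g=g[203:233,298:328]; g=np.clip((g-20)*2.0,0,255).astype(np.uint8)
cv2.imwrite('pics/c5.png',cv2.resize(g,(600,600),interpolation=cv2.INTER_CUBIC))
```

```text
block start (0.07378730313303826, array([316.00066683, 219.95325051]))
block now (0.045440134820168364, array([316.00066683, 219.95325051]))
collar (0.0601265136461629, array([310.39897288, 224.43109317]))
post base [148.42866207 505.84072839]
post top [158.19032548 297.05717124]
post+12 [159.70622662 264.634907  ]
bridge 100 [180.80542119 259.95802873]
112 [182.40795877 227.71551197]
```

View pics/c5.png

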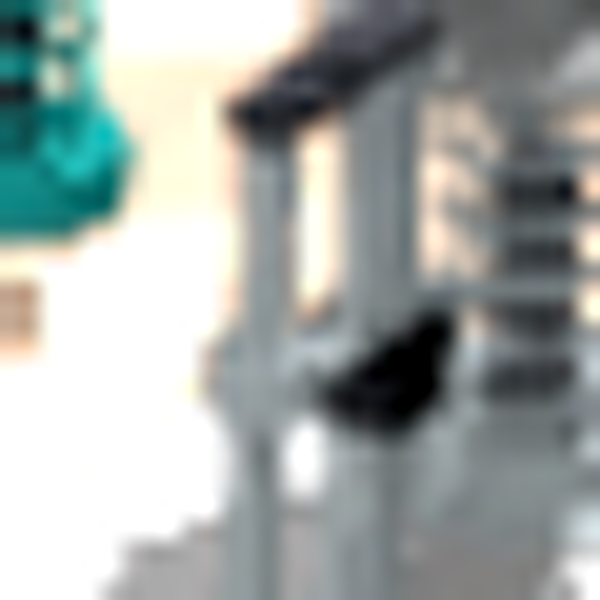

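Pointer block at about (390,375), collar at (250,375) and tongue near (320,355). By calibration the block sits at z ≈ 45 mm and the collar at 60 mm, so the pointer is well below. I'll check the prediction against the image using the tongue.

Run:
```python
from h import *
w=.104;R=np.array([[np.cos(w),-np.sin(w)],[np.sin(w),np.cos(w)]]);c=np.array([.4625,.0435])
for y,z in [(.022,.045),(.03,.045),(.04,.045),(.042,.06),(.048,.06),(.056,.06),(.042,.048),(.042,.045)]:
    print(y,z,(proj('s31',[*(c+R@[0,y]),z])-[298,203])*20)
print('tray',(atz('top0',190+673/3.6,180+101/3.6,.018)))
```

```text
0.022 0.045 [358.23080183 372.98050876]
0.03 0.045 [332.4453238  393.79683807]
0.04 0.045 [299.75426774 420.18796364]
0.042 0.06 [298.24269742 322.06213399]
0.048 0.06 [278.22775851 337.74250052]
0.056 0.06 [251.23997137 358.88562748]
0.042 0.048 [294.16709235 404.91771169]
0.042 0.045 [293.15385794 425.51640098]
tray [ 0.50150515 -0.21108644  0.018     ]
```

The geometry fits, with the pointer roughly 12–15 mm below the tongue. The spring is weak, so it goes in the rectangular tray. Next I open, descend and grip the knob.

```bash
python3 -m jog '[[0.5,[0,0,0],0],[0.5,[0,0,0],0],[0.5,[0,0,0],0],[0.5,[0,0,25],0],[0.5,[0,0,50],0],[0.5,[0,0,65],0],[0.5,[0,0,69],0],[0.5,[0,0,69],0],[0.5,[0,0,69],0],[-1,[0,0,69],0],[-1,[0,0,69],0],[-1,[0,0,69],0],[-1,[0,0,69],0],[-1,[0,0,69],0],[-1,[0,0,69],0],[-1,[0,0,69],0]]' 45
python3 -m jog '[[-1,[0,0,-5],0],[-1,[0,0,-10],0],[-1,[0,0,-20],0],[-1,[0,0,-40],0],[-1,[0,0,-60],0],[-1,[0,0,-80],0],[-1,[0,0,-100],0],[-1,[0,0,-120],0],[-1,[0,0,-120],0],[-1,[0,0,-120],0]]'
python3 - <<'E'
from h import *
f=snap('side','s4'); g=f['color'][110:260,260:410,::-1]
cv2.imwrite('pics/c6.png',cv2.resize(g,(600,600),interpolation=cv2.INTER_CUBIC))
E
```

```text
t: 11.82
eef_pos: [0.4651, 0.0127, 0.1027]
ee_rot: [-3.141, 0.0, -1.467]
force: [2.2, 0.8, -0.5]
width: 0.0262
gripper_force: 43.4
t: 13.08
eef_pos: [0.4638, 0.0123, 0.2218]
ee_rot: [3.14, 0.0, -1.467]
force: [0.4, 0.6, -8.5]
width: 0.0257
gripper_force: 43.5
```

View pics/c6.png

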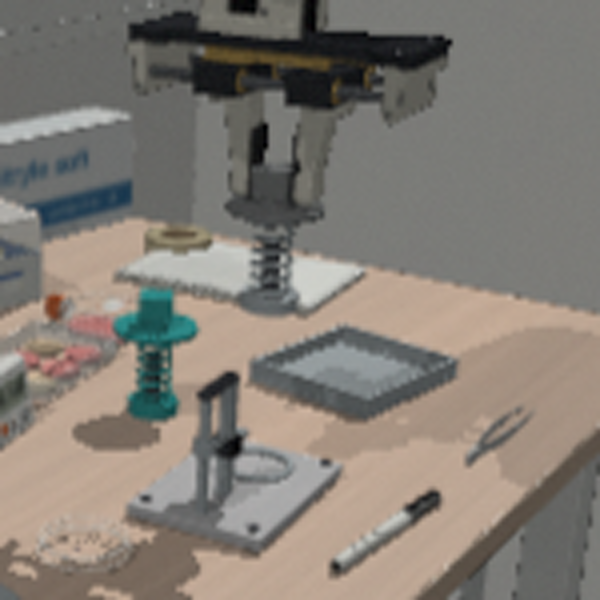

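The unit hangs upright in the fingers (base at (270,300)). The tester's pointer sits at (230,445), at the same row as the collar although it is farther from the camera, so it is lower. I'll carry the unit to the tray.

```bash
python3 -m jog '[[-1,[15,0,0],0],[-1,[45,-2,0],0],[-1,[80,-5,0],0],[-1,[115,-7,0],0],[-1,[150,-9,0],0],[-1,[185,-11,0],0],[-1,[210,-12,0],0],[-1,[226,-13,0],0],[-1,[226,-13,0],0],[-1,[226,-13,0],0],[-1,[226,-13,30],0],[-1,[226,-13,60],0],[-1,[226,-13,85],0],[-1,[226,-13,100],0],[-1,[226,-13,110],0],[-1,[226,-13,118],0],[-1,[226,-13,122],0],[-1,[226,-13,122],0],[-1,[226,-13,122],0]]'
python3 - <<'E'
from h import *
f=snap('side','s5'); g=f['color'][140:240,280:430,::-1]
cv2.imwrite('pics/c7.png',cv2.resize(g,(750,500),interpolation=cv2.INTER_CUBIC))
E
```

```text
t: 15.5
eef_pos: [0.5014, -0.211, 0.1011]
ee_rot: [-3.141, -0.0, -1.467]
force: [-0.1, 0.3, -9.2]
width: 0.026
gripper_force: 43.5
```

View pics/c7.png

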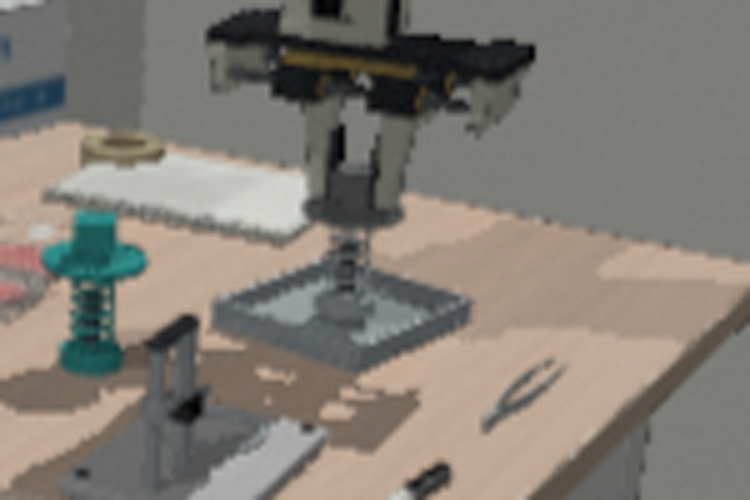

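The unit is upright over the middle of the tray (base at (345,308)). I'll creep down to the floor.

```bash
python3 -m jog '[[-1,[0,0,2],0],[-1,[0,0,4],0],[-1,[0,0,5],0],[-1,[0,0,6],0],[-1,[0,0,7],0],[-1,[0,0,7],0],[-1,[0,0,7],0]]'
python3 avg.py
```

```text
t: 16.42
eef_pos: [0.5014, -0.2111, 0.0943]
ee_rot: [-3.141, -0.0, -1.467]
force: [-2.1, 0.2, 3.9]
width: 0.0262
gripper_force: 43.5
mean [-1.78  0.79  3.4 ] fz [2.36 4.25 4.86 2.67 3.38 2.89] z 0.0939 16.725
```

It is standing on the floor, since the weight is off the wrist. I'll release and rise.

```bash
python3 -m jog '[[-0.2,[0,0,0],0],[0.2,[0,0,0],0],[0.5,[0,0,0],0],[0.5,[0,0,0],0],[0.5,[0,0,0],0],[0.5,[0,0,-20],0],[0.5,[0,0,-50],0],[0.5,[0,0,-100],0],[0.5,[0,0,-130],0],[0.5,[0,0,-130],0],[0.5,[0,0,-130],0],[0.5,[0,0,-130],0]]'
python3 - <<'E'
from h import *
f=snap('side','s6'); g=f['color'][140:260,260:440,::-1]
cv2.imwrite('pics/c8.png',cv2.resize(g,(750,500),interpolation=cv2.INTER_CUBIC))
E
```

```text
t: 18.23
eef_pos: [0.5004, -0.2108, 0.2224]
ee_rot: [3.14, 0.001, -1.467]
force: [-0.8, -0.2, -0.6]
width: 0.0656
gripper_force: 0.0
```

View pics/c8.png

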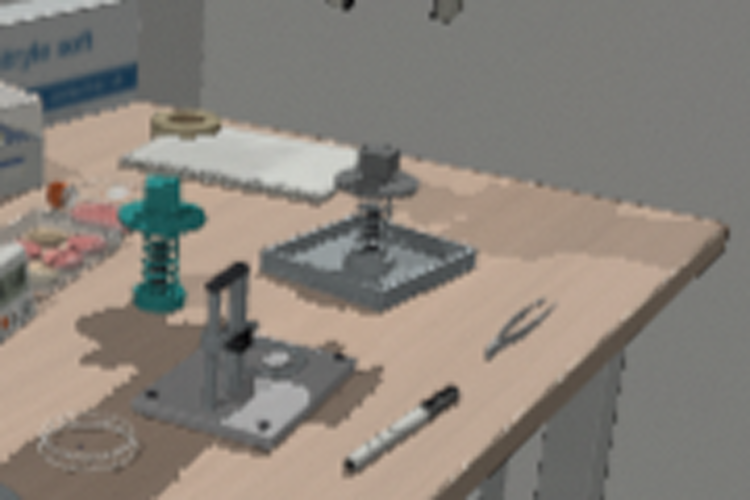

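The unit stands upright in the tray (base at (370,262)), the gripper is clear and the petri dish is in place.

```bash
python3 -c "
from station import order
print(order.job_done())"
```

```text
the job is handed in; nothing more can be done
None
```

I pressed the spring at about 12 N for roughly a second; the pointer stopped about 12–15 mm below the tongue (weak spring), so the unit now stands upright and released in the rectangular tray, and the job is handed in (no verdict was returned).

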